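Overhang a plate on the ledge for edge dressing

TASK

Get the loose steel plate ready for dressing its edge, by pushing it with the fingertips, never lifting it off the ledge. First push it square and flush against the fence at the back of the green ledge, while it still lies wholly on the ledge; then push it along the fence towards the end marked with the yellow cap until about 30 mm of it overhangs that end of the ledge. Leave it lying there flat, still flush against the fence, and leave the nozzles and the nut alone.

Things in the scene. Friction and masses are not known exactly. Their poses are not given: they have to be found in the camera images.
- plate_rest: fixed green steel ledge on legs, 92 (x) by 220 mm (y). Origin: centre of its underside, on the table; z up, x towards the fence, y along the ledge. Flat top 40 mm up, ends at y = -110 and +110 mm, front edge at x = -46 mm, open at front and ends. Fence at the back: face at x = +34 mm, 12 mm thick, 10 mm above the top, full length. Flush plate: its centre at x = +9 mm.
- plate: loose bare grey steel plate, 50 mm (its x) by 100 mm (its y) by 6 mm thick, about 0.24 kg (varies), lying flat on the ledge with its long side roughly along the fence and 10 to 18 mm (at its centre) off it, somewhat turned. Origin at the centre of its underside, z up.
- yellow_cap: small fixed yellow block, 14 by 30 by 12 mm, on top of the fence at the end of the ledge over which the plate shall overhang (at y = +94 or -94 mm of the ledge, differing from start to start). Origin at the centre of its underside, 50 mm above the table.
- grey_cap: the same block in grey, fixed on the fence at the other end. Origin at the centre of its underside.
- nozzle_a: loose brass gas nozzle standing on the table behind the fence, 23 mm wide, 52 mm high; origin at the centre of its underside. Leave alone.
- nozzle_b: loose brass gas nozzle standing on the table behind the fence, 23 mm wide, 58 mm high; origin at the centre of its underside. Leave alone.
- copper_nozzle: loose copper-coloured gas nozzle standing on the table in front of the ledge, 23 mm wide, 46 mm high; origin at the centre of its underside. Leave alone.
- nut: loose steel hexagon nut lying on the table in front of the ledge, 29 mm wide, 13 mm high; origin at the centre of its underside. Leave alone.
Not all that is in view belongs to the job. Leave any red look-alike of the plate alone.

How it is judged (in metres and radians):
On the way:
1. the plate is flush against the fence (centre within 4 mm of flush, within 0.06 rad) while wholly on the ledge (x of plate in the frame of plate_rest above 0.005 m and angle between the x axis of plate and the x axis of plate_rest, either way round below 0.06 rad and y of plate in the frame of plate_rest between -0.062 and 0.062 m and height (world z) of plate between 0.037 and 0.043 m and angle between plate's own z axis and vertical below 0.05 rad), for 0.2 s.
At the end, for the whole second after the job is handed in: The plate overhangs the ledge's end at the yellow cap by 18 to 42 mm, lies flat on the ledge at rest, flush with the fence (centre within 5 mm of flush, turned by no more than 0.08 rad); the nozzles and the nut are within 10 mm of where they stood (((y of yellow_cap in the frame of plate_rest above 0 m and y of plate in the frame of plate_rest between 0.078 and 0.102 m) or (y of yellow_cap in the frame of plate_rest below 0 m and y of plate in the frame of plate_rest between -0.102 and -0.078 m)) and x of plate in the frame of plate_rest above 0.004 m and angle between the x axis of plate and the x axis of plate_rest, either way round below 0.08 rad and height (world z) of plate between 0.037 and 0.043 m and angle between plate's own z axis and vertical below 0.05 rad and linear speed of plate below 0.01 m/s and distance of each of nozzle_a, nozzle_b, copper_nozzle, nut from where it was at the start of the episode below 0.01 m); the robot touches nothing.
It fails at once if the plate is lifted (8 mm) or tipped (height (world z) of plate above 0.048 m or angle between plate's own z axis and vertical above 0.2 rad).
It fails at once if the plate has fallen off the ledge (height (world z) of plate below 0.032 m).
It fails at once if a nozzle or the nut is moved by more than 10 mm or knocked over (distance of any of nozzle_a, nozzle_b, copper_nozzle, nut from where it was at the start of the episode above 0.01 m or angle between any of nozzle_a, nozzle_b, copper_nozzle, nut's own z axis and vertical above 0.3 rad).
It also fails if it takes over 48 s, if anything falls off the work surface, if the arm or the gripper's body presses on something with over 40 N, if the wrist force passes 120 N, or if a joint passes its speed limit or range.

ROBOT

A 7-joint arm with a two-finger parallel gripper is mounted at the origin on a cart in front of the work surface, level with it; the furniture and walls round the work are solid. World frame = base frame: x ahead of the robot, y to its left, z up, the work surface at z = 0. Lengths are in m, angles in degrees, forces in N, time in s.
With the tool pointing down it reaches from about 0.35 to 0.9 m from the base axis. Payload 7.2 kg.
Tool frame: the origin (TCP) lies on the centre line of the jaws, within the pads' length; the fingertips stand 19 mm ahead of it and the grasp point (between the pads) is the TCP; z points along the fingers, y is the direction in which the jaws open and shut (so a half turn about z gives the same grasp; the last joint's range is limited). The gripper opens to 85 mm and grips with 20 to 120 N. Pads are 22 mm wide; open, the fingers measure 114 mm over their backs; the gripper's body (76 mm by 85 mm) begins 54 mm behind the grasp point. The pads swing forward as they close: fully open they stand 13 mm farther back than shut.
Start: joints at [-74.095, 23.554, -0.728, 91.456, 0.321, 64.991, -4.71], TCP at [0.212, 0.588, 0.25] pointing down, gripper open.
Joint ranges: [-169.25, 169.25], [-16.82, 113.86], [-84.01, 82.57], [7.8, 145.47], [-59.2, 239.2], [7.22, 106.19], [-163.78, 163.78]. Speed limits (degrees/s): [136.94, 136.94, 172.46, 172.46, 180, 180, 180].

INTERFACE

Orientations are given as a 3x3 rotation matrix whose columns are the frame's x, y, z axes.
In Python, from bench import telemetry, imaging, job, spotter gives the robot as it stands.
- The arm moves only by the tool play_rows, never from a script. Its arguments are lists of equal length, an entry for each row: "linear": the shift along the tool's x, y, z in m, a list of three; "turn": the turn about the tool's z in degrees; "gripper": the finger opening in m, from 0 to 0.0854. In form: {"linear": [[x, y, z], ...], "turn": [turn, ...], "gripper": [gripper, ...]}. A call has exactly 10 rows; each row is the pose to reach, as a shift and turn from the pose commanded when the call began, along the tool's axes at that moment; what a row does not reach only later rows make up. A row lasts 1/8 s, in which the tool goes at most 62.5 mm and 10.7 degrees, less where a joint would pass 70% of its speed; a pose out of reach is approached as far as the arm can. A call with a gripper value outside its range is refused whole. The fingers move at their own pace and stop on an object; "squeeze" is the grip in N (left out, the last holds). Time passes only in rows, so rows that repeat a pose let the fingers close, or fill a call up. It gives the time, the measured TCP pose, the force and the opening at its end, in the units of the state.
- telemetry.read_state(): the state, without advancing time (a new reading comes with each control period).
- imaging.read_camera(name): name is "scene" or "top" or "wrist"; returns the picture (480x640x3 uint8, red, green, blue); there is no depth.
- imaging.camera_info(name): a dict with "fx", "fy", "cx", "cy" (pixels), "dist_coeffs" ([k1, k2, p1, p2, k3] as OpenCV has them; the pictures are not rectified), "origin" and "orientation" of the camera in the world. Camera axes: x right, y down, z forward; pixel columns grow to the right and rows downward; lengths in m; the calibration is good to about 2 mm. A picture is of the moment at which its call begins: read the wrist's pose just before it. camera_info takes no time and is no camera call; for the wrist camera it gives the pose at the moment of the call.
- job.close_job(): hands the job in, once; it reports no verdict.
Trained networks look in the newest picture that a camera, given by its name, has taken for a name from the list of things; names that differ only in an ending like _2 or _b are one class to them, and where a whole thing is asked for, a point or a joint stands for the part that bears it (a point fixed in the world has none). Each returns a list of dicts, best first, with "confidence" (0 to 1); they miss things now and then, are a little off and sometimes report something else, mostly with a low value. They report only what shows in the picture. A call takes as long as a camera call. They do not tell look-alikes from the thing itself.
- spotter.cut_out(camera, label): "region" (480x640 bool, what is visible of it) and "box" ([left, top, width, height] in pixels, round what is visible of it).
The state is a dict: "time_s": time; "joint_pos": joint angles; "qd": joint speeds; "joint_efforts": joint torques, N m; "ee_pos": TCP position; "eef_rot": TCP orientation; "wrist_force": force on the tool from outside, world axes, zero at the start; "moment": the same for the moment, N m; "width": finger opening in m.
Only numpy, scipy, OpenCV 4.12 (cv2) and the standard library are available. Lean on these libraries where they do the work, as an engineer would, in place of code of your own. Each camera call takes 0.05 s, during which the arm holds its last target.

## Working session

There is one attempt and no reset: what is moved stays moved. The work goes in short steps, Python scripts to look and compute and a tool call to move; the robot and the scene stay as the last step left them, time stands still between calls to the robot, and variables do not carry over. Pictures are saved under pics/ and viewed, and the job is handed in when it is done.

Besides the shell and the picture viewer there is one more tool, called after "Request:" by a JSON object that holds its "method" and its "body". play_rows: Moves the arm, as the interface text tells. Its arguments: {"type":"object","properties":{"linear":{"type":"array"},"turn":{"type":"array"},"gripper":{"type":"array"},"squeeze":{"type":"number"}},"required":["linear","turn","gripper"]}

```bash
mkdir -p pics; ls; python3 - <<'E'
from bench import telemetry, imaging, job, spotter
import cv2,json
s=telemetry.read_state()
print(s)
for n in ["scene","top","wrist"]:
    im=imaging.read_camera(n); cv2.imwrite(f"pics/{n}0.png",im[:,:,::-1]); print(n,imaging.camera_info(n))
    for l in ["plate_rest","plate","yellow_cap","grey_cap","nozzle_a","copper_nozzle","nut"]:
        for d in spotter.cut_out(n,l)[:4]: print(n,l,d["confidence"],d["box"])
E
```

```text
pics
{'time_s': 0.0, 'joint_pos': array([-74.09478703,  23.59924091,  -0.7277963 ,  91.5025096 ,
         0.31985419,  64.99128614,  -4.7122811 ]), 'qd': array([-0.15239753,  0.00951459,  0.00870422,  0.02531013,  0.05813961,
       -0.03469691,  0.03780025]), 'joint_efforts': array([-1.56266626e-03, -6.00626636e+01,  6.81081433e-01, -2.99428135e+01,
        1.36020014e-02,  1.03412446e-02, -5.66041933e-06]), 'ee_pos': array([0.21172461, 0.58756047, 0.24947254]), 'eef_rot': array([[-9.40792811e-01,  3.38981844e-01, -4.42547024e-04],
       [ 3.38982118e-01,  9.40791580e-01, -1.52552806e-03],
       [-1.00781802e-04, -1.58522136e-03, -9.99998738e-01]]), 'wrist_force': array([-0.52308203, -0.58270929, -0.14867445]), 'moment': array([-0.00137717,  0.04265226,  0.02211333]), 'width': 0.08539129410277427}
scene {'fx': 615.6755843783033, 'fy': 615.6755843783033, 'cx': 335.6242735034745, 'cy': 236.80588142593803, 'dist_coeffs': array([0.06231558, 0.        , 0.        , 0.        , 0.        ]), 'origin': array([ 0.05458393, -0.33826191,  0.71259309]), 'orientation': array([[ 0.56460748, -0
[... 1379 characters left out ...]
9 [350.9, 218.5, 17.2, 7.3]
top grey_cap 0.56 [242.9, 212.5, 18.2, 10.3]
top nozzle_a 0.59 [322.4, 192.2, 12.2, 9.8]
top nozzle_a 0.31 [268.2, 278.1, 13.2, 13.3]
top copper_nozzle 0.54 [269.8, 278.0, 13.9, 9.5]
top nut 0.44 [329.6, 278.2, 18.3, 18.2]
wrist {'fx': 410.2757524345149, 'fy': 410.2757524345149, 'cx': 322.01923325086125, 'cy': 235.22337317898098, 'dist_coeffs': array([-0.08981694,  0.        ,  0.        ,  0.        ,  0.        ]), 'origin': array([0.13615724, 0.61490082, 0.37353712]), 'orientation': array([[ 3.38623410e-01,  8.92839337e-01,  2.96937879e-01],
       [ 9.40921944e-01, -3.21414778e-01, -1.06575960e-01],
       [ 2.85012909e-04,  3.15484482e-01, -9.48930693e-01]])}
```

```bash
python3 - <<'E'
import cv2
a=cv2.imread("pics/scene0.png")[190:370,210:490]; cv2.imwrite("pics/sc.png",cv2.resize(a,None,fx=2.8,fy=2.8,interpolation=cv2.INTER_CUBIC))
a=cv2.imread("pics/top0.png")[160:320,220:460]; cv2.imwrite("pics/tc.png",cv2.resize(a,None,fx=3.3,fy=3.3,interpolation=cv2.INTER_CUBIC))
E
```

```text
(no output)
```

View pics/sc.png

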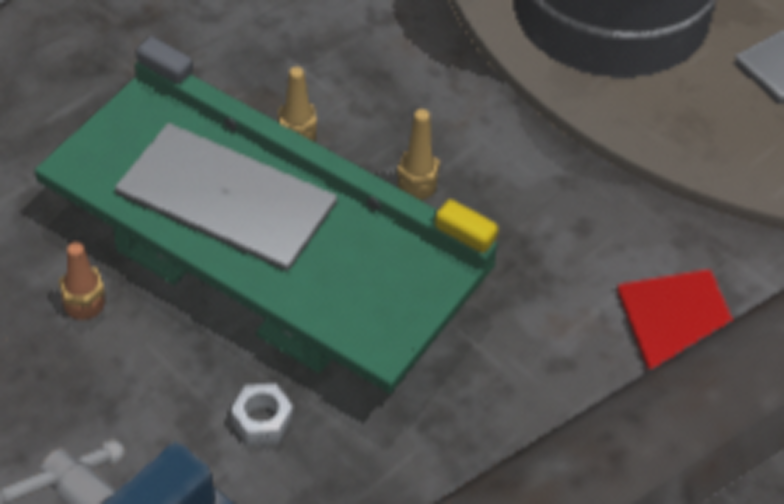

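View pics/tc.png

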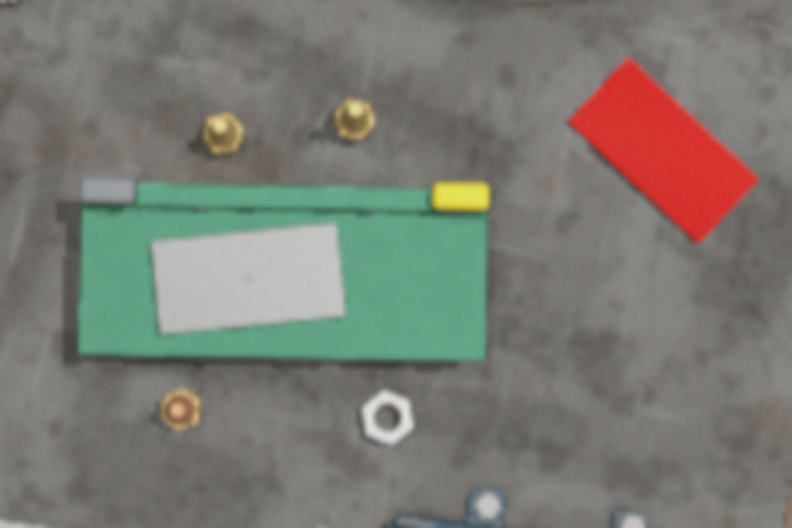

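View pics/scene0.png

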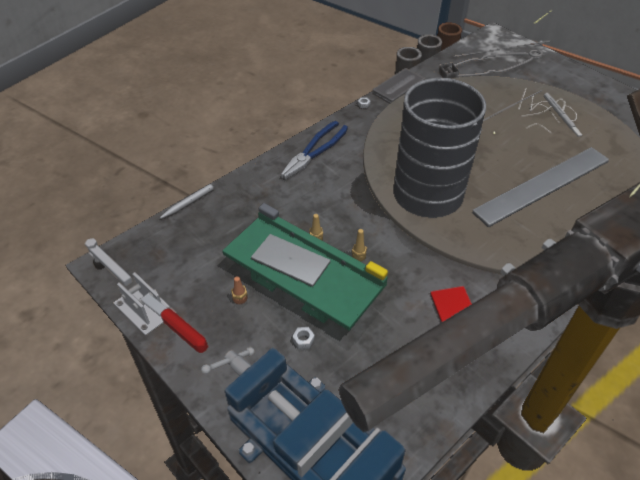

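```bash
cat > h.py <<'E'
import numpy as np,cv2
def ray(ci,uv):
    K=np.array([[ci['fx'],0,ci['cx']],[0,ci['fy'],ci['cy']],[0,0,1]])
    p=cv2.undistortPoints(np.array(uv,float).reshape(-1,1,2),K,ci['dist_coeffs']).reshape(-1,2)
    return np.c_[p,np.ones(len(p))]@ci['orientation'].T
def at_z(ci,uv,z):
    d=ray(ci,uv);o=ci['origin'];return o+d*((z-o[2])/d[:,2])[:,None]
def rect(ci,mask,z):
    c,_=cv2.findContours(mask.astype(np.uint8),cv2.RETR_EXTERNAL,cv2.CHAIN_APPROX_NONE)
    c=max(c,key=cv2.contourArea).reshape(-1,2)
    P=at_z(ci,c,z)
    r=cv2.minAreaRect((P[:,:2]*1000).astype(np.float32));return r,cv2.boxPoints(r)
E
python3 - <<'E'
from bench import telemetry, imaging, spotter
from h import *
im=imaging.read_camera("top");ci=imaging.camera_info("top")
for l,z in [("plate_rest",.04),("plate",.046),("yellow_cap",.062),("grey_cap",.062),("nozzle",.05),("copper_nozzle",.02),("nozzle_a",.0),("nut",.013)]:
    try:
      for d in spotter.cut_out("top",l):
        r,b=rect(ci,d['region'],z);print(l,d['confidence'],r,b.round(0).tolist())
    except Exception as e: print(l,e)
ci=imaging.camera_info("scene");im=imaging.read_camera("scene")
for l,z in [("plate_rest",.04),("plate",.046),("yellow_cap",.062)]:
      for d in spotter.cut_out("scene",l):
        r,b=rect(ci,d['region'],z);print("sc",l,d['confidence'],r)
E
```

```text
plate_rest 0.58 ((477.4736328125, -6.227699279785156), (221.05772399902344, 94.77792358398438), 89.77991485595703) [[430.0, -117.0], [524.0, -117.0], [525.0, 104.0], [431.0, 104.0]]
plate 0.77 ((471.9830017089844, 12.152069091796875), (53.127708435058594, 101.44561767578125), 5.613443374633789) [[441.0, 60.0], [451.0, -41.0], [503.0, -36.0], [493.0, 65.0]]
plate 0.56 ((543.2217407226562, -211.81784057617188), (96.34148406982422, 49.026939392089844), 46.748294830322266) [[492.0, -230.0], [528.0, -264.0], [594.0, -194.0], [558.0, -160.0]]
yellow_cap 0.52 ((516.3697509765625, -101.04182434082031), (12.327682495117188, 28.097623825073242), 0.15360188484191895) [[510.0, -87.0], [510.0, -115.0], [523.0, -115.0], [522.0, -87.0]]
grey_cap 0.64 ((556.840087890625, -44.89565658569336), (19.48690414428711, 17.58511734008789), 0.10393645614385605) [[547.0, -36.0], [547.0, -54.0], [567.0, -54.0], [567.0, -36.0]]
grey_cap 0.52 ((519.3828125, 85.63689422607422), (12.328832626342773, 29.833877563476562), 0.15961520373821259) [[513.0, 101.0], [513.0, 71.0], [526.0, 71.0], [526.0, 101.0]]
nozzle 0.61 
[... 840 characters left out ...]
[547.0, 19.0], [566.0, 19.0], [566.0, 38.0]]
nut 0.67 ((398.78936767578125, -63.28620529174805), (23.542997360229492, 23.632129669189453), 0.04347248375415802) [[387.0, -51.0], [387.0, -75.0], [411.0, -75.0], [411.0, -51.0]]
sc plate_rest 0.64 ((475.9056396484375, -5.421180725097656), (225.8736572265625, 114.75334930419922), 89.67603302001953)
sc plate 0.65 ((538.1643676757812, -206.5175323486328), (48.26230239868164, 48.94727325439453), 47.1835823059082)
sc yellow_cap 0.5 ((515.3377075195312, -102.24431610107422), (19.22592544555664, 31.11126136779785), 1.5581563711166382)
sc yellow_cap 0.21 ((385.0177001953125, 27.494558334350586), (41.86637878417969, 18.5768985748291), 48.268516540527344)
```

View pics/top0.png

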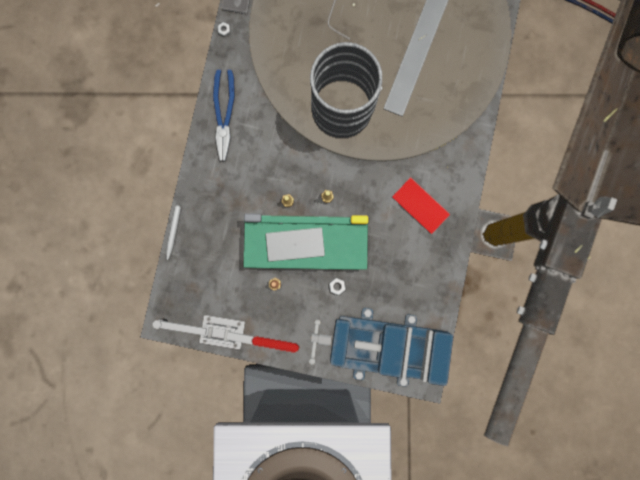

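View pics/wrist0.png

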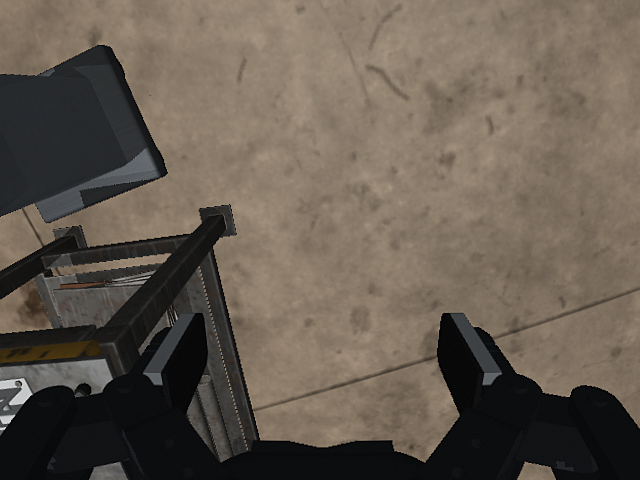

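```bash
cat >> h.py <<'E'
def greenfit(im):
    hsv=cv2.cvtColor(im,cv2.COLOR_RGB2HSV)
    return (hsv[...,0]>60)&(hsv[...,0]<95)&(hsv[...,1]>90)
E
python3 - <<'E'
import cv2;from h import *
from bench import imaging
ci=imaging.camera_info("top")
im=cv2.imread("pics/top0.png")[:,:,::-1].copy()
hsv=cv2.cvtColor(im,cv2.COLOR_RGB2HSV)
# front edge: per column, subpixel where saturation falls; ends per row
S=hsv[...,1].astype(float)
def cross(a,lev):
    for i in range(len(a)-1):
        if (a[i]-lev)*(a[i+1]-lev)<=0 and a[i]!=a[i+1]: return i+(a[i]-lev)/(a[i]-a[i+1])
fr=[(c,255+cross(S[255:280,c],70)) for c in range(250,362,4)]
rt=[(350+cross(S[r,350:385],70),r) for r in range(230,262,3)]
lf=[(255-cross(S[r,225:256][::-1],70),r) for r in range(230,262,3)]
for n,e in (("front",fr),("right",rt),("left",lf)):
    P=at_z(ci,e,.04)[:,:2]*1000; v=cv2.fitLine(P.astype(np.float32),cv2.DIST_HUBER,0,.01,.01).ravel(); print(n,v, P.mean(0))
# plate: low-sat inside ledge
m=np.zeros(S.shape,np.uint8); m[226:266,258:335]=(S[226:266,258:335]<60); 
m=cv2.morphologyEx(m,cv2.MORPH_OPEN,np.ones((3,3)))
n,lab,st,cen=cv2.connectedComponentsWithStats(m); k=1+st[1:,4].argmax(); print(st[k],cen[k]); print(at_z(ci,[cen[k]],.046)); print(rect(ci,lab==k,.046))
ys,xs=np.where(lab==k); P=at_z(ci,np.c_[xs,ys],.046)[:,:2]*1000; w,V=np.linalg.eigh(np.cov(P.T)); print(V[:,1],np.sqrt(w*12))
E
```

```text
front [ 9.6372366e-02  9.9534535e-01  4.3677625e+02 -2.4738451e+01] [439.31467238  -4.54448001]
right [ 9.9983233e-01 -1.8310517e-02  4.7559390e+02 -1.1662972e+02] [ 472.91839263 -116.55351818]
left [ 9.9985516e-01 -1.7020896e-02  4.7020135e+02  1.0302720e+02] [472.34417855 103.02085028]
[ 266  227   59   35 1683] [294.80213904 244.11824124]
[[0.47378391 0.01179658 0.046     ]]
(((473.8078308105469, 11.93310546875), (51.978153228759766, 101.96207427978516), 5.885176181793213), array([[442.72836 ,  59.980648],
       [453.18307 , -41.444027],
       [504.8873  , -36.114437],
       [494.4326  ,  65.31024 ]], dtype=float32))
[-0.10352544  0.99462681] [ 51.95898046 101.77092816]
```

Request:
{"method": "play_rows", "body": {"linear": [[-0.03,-0.035,0],[-0.07,-0.083,0],[-0.11,-0.13,0],[-0.15,-0.178,0],[-0.19,-0.225,0],[-0.23,-0.272,0],[-0.27,-0.32,0],[-0.31,-0.367,0],[-0.355,-0.42,0],[-0.399,-0.472,0]], "turn": [-2,-4,-6,-8,-10,-12,-14,-16,-18,-18.9], "gripper": [0.05,0.05,0.05,0.05,0.05,0.05,0.05,0.05,0.05,0.05], "squeeze": 60}}

```text
time_s: 3.1
ee_pos: [0.4234, 0.0187, 0.2508]
eef_rot: [[-1.0, 0.015, 0.002], [0.015, 1.0, 0.001], [-0.002, 0.001, -1.0]]
wrist_force: [1.6, 0.4, -0.7]
width: 0.0501
```

Request:
{"method": "play_rows", "body": {"linear": [[0,0,0.01],[0,0,0.03],[0,0,0.05],[0,0,0.07],[0,0,0.09],[0,0,0.11],[0,0,0.13],[0,0,0.14],[0,0,0.15],[0,0,0.15]], "turn": [0,0,0,0,0,0,0,0,0,0], "gripper": [0.05,0.05,0.05,0.05,0.05,0.05,0.05,0.05,0.05,0.05]}}

```text
time_s: 4.35
ee_pos: [0.4226, 0.0207, 0.1]
eef_rot: [[-1.0, 0.016, -0.001], [0.016, 1.0, -0.0], [0.001, -0.0, -1.0]]
wrist_force: [-0.7, 0.4, -0.4]
width: 0.0498
```

```bash
python3 - <<'E'
from bench import telemetry, imaging
import cv2
s=telemetry.read_state();print(s['ee_pos'],s['eef_rot'],s['wrist_force'],s['joint_pos'])
for n in ["wrist","scene"]:
  im=imaging.read_camera(n);cv2.imwrite(f"pics/{n}1.png",im[:,:,::-1])
a=cv2.imread("pics/scene1.png")[170:370,190:490]; cv2.imwrite("pics/sc1.png",cv2.resize(a,None,fx=2.6,fy=2.6,interpolation=cv2.INTER_CUBIC))
E
```

```text
[0.42259543 0.02065912 0.09995316] [[-9.99874513e-01  1.58201055e-02 -8.26503217e-04]
 [ 1.58202300e-02  9.99874842e-01 -1.44307661e-04]
 [ 8.24116811e-04 -1.57365023e-04 -9.99999648e-01]] [-0.65026966  0.39960506 -0.38987787] [-27.27928458  17.08238004  21.14118779 128.13951172 -10.29052426
  36.35788572  90.42400069]
```

View pics/wrist1.png

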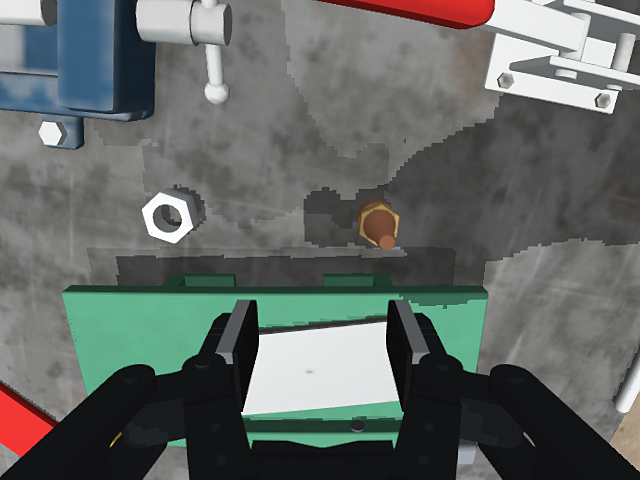

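View pics/sc1.png

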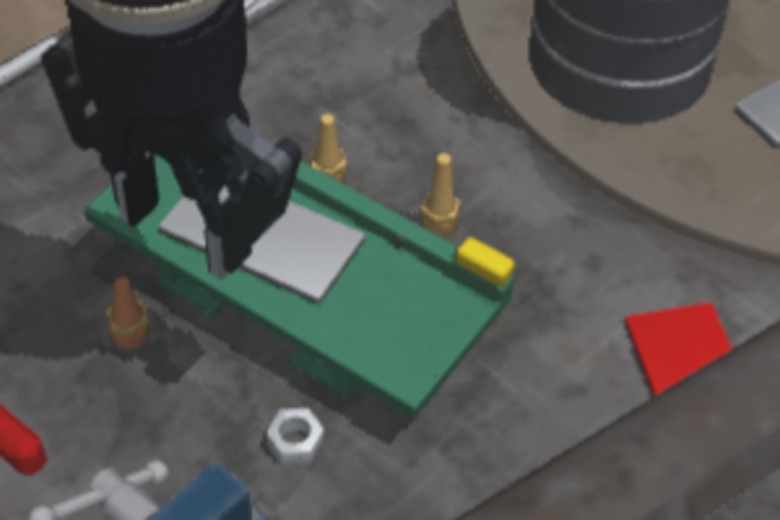

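Request:
{"method": "play_rows", "body": {"linear": [[-0.0046,-0.0126,0],[-0.0046,-0.0126,0.005],[-0.0046,-0.0126,0.01],[-0.0046,-0.0126,0.015],[-0.0046,-0.0126,0.02],[-0.0046,-0.0126,0.025],[-0.0046,-0.0126,0.03],[-0.0046,-0.0126,0.03],[-0.0046,-0.0126,0.03],[-0.0046,-0.0126,0.03]], "turn": [0,0,0,0,0,0,0,0,0,0], "gripper": [0.05,0.05,0.05,0.05,0.05,0.05,0.05,0.05,0.05,0.05]}}

```text
time_s: 5.7
ee_pos: [0.4274, 0.0079, 0.0704]
eef_rot: [[-1.0, 0.016, 0.0], [0.016, 1.0, 0.0], [-0.0, 0.0, -1.0]]
wrist_force: [-0.6, 0.1, 0.2]
width: 0.0503
```

```bash
python3 - <<'E'
from bench import telemetry, imaging
import cv2
s=telemetry.read_state();print(s['ee_pos'],s['wrist_force'])
im=imaging.read_camera("wrist");cv2.imwrite(f"pics/wrist2.png",im[:,:,::-1]); print(imaging.camera_info("wrist"))
E
```

```text
[0.42737184 0.00788002 0.07044401] [-0.56338463  0.13900848  0.19275714]
{'fx': 410.2757524345149, 'fy': 410.2757524345149, 'cx': 322.01923325086125, 'cy': 235.22337317898098, 'dist_coeffs': array([-0.08981694,  0.        ,  0.        ,  0.        ,  0.        ]), 'origin': array([0.34683455, 0.00855986, 0.1936347 ]), 'orientation': array([[ 1.55825407e-02,  9.48664305e-01,  3.15900649e-01],
       [ 9.99878451e-01, -1.49476361e-02, -4.43290595e-03],
       [ 5.16628311e-04,  3.15931328e-01, -9.48781919e-01]])}
```

View pics/wrist2.png

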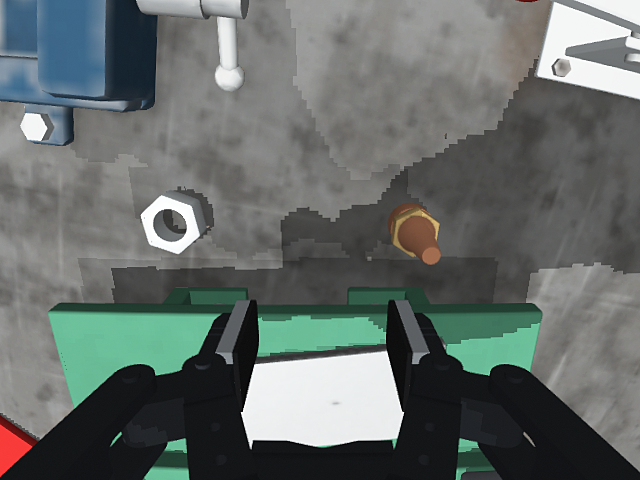

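```bash
python3 - <<'E'
from bench import imaging
from h import *
ci=imaging.camera_info("wrist");o=ci['origin']
for uv in [(247,300),(236,300),(398,300)]:
  d=ray(ci,[uv])[0]
  for x in (.413,.4164): t=(x-o[0])/d[0];print(uv,x,o+t*d)
print(at_z(ci,[(431,254)],.046),at_z(ci,[(52,304),(541,308)],.04),at_z(ci,[(245,364),(388,351)],.046))
E
```

```text
(247, 300) 0.413 [ 0.413      -0.01864303  0.06537101]
(247, 300) 0.4164 [ 0.4164     -0.02004089  0.05878001]
(236, 300) 0.413 [ 0.413      -0.02253752  0.06529941]
(236, 300) 0.4164 [ 0.4164     -0.0241355   0.05870473]
(398, 300) 0.413 [0.413      0.03384344 0.06697734]
(398, 300) 0.4164 [0.4164     0.03514267 0.06046889]
[[0.40432962 0.0500078  0.046     ]] [[ 0.42793854 -0.11117465  0.04      ]
 [ 0.43273194  0.10224258  0.04      ]] [[ 0.45374253 -0.02610534  0.046     ]
 [ 0.44805992  0.03498212  0.046     ]]
```

Request:
{"method": "play_rows", "body": {"linear": [[0,0,0.003],[0,0,0.006],[0,0,0.009],[0,0,0.012],[0,0,0.013],[0,0,0.014],[0,0,0.015],[0,0,0.015],[0,0,0.015],[0,0,0.015]], "turn": [0,0,0,0,0,0,0,0,0,0], "gripper": [0.05,0.05,0.05,0.05,0.05,0.05,0.05,0.05,0.05,0.05]}}

```text
time_s: 7.0
ee_pos: [0.4273, 0.0079, 0.0558]
eef_rot: [[-1.0, 0.016, 0.0], [0.016, 1.0, 0.0], [-0.0, 0.0, -1.0]]
wrist_force: [-2.4, -0.1, 10.1]
width: 0.0502
```

```bash
python3 - <<'E'
from bench import telemetry, imaging
import cv2
im=imaging.read_camera("wrist");cv2.imwrite(f"pics/wrist3.png",im[:,:,::-1])
a=im[260:460,150:520,::-1]; cv2.imwrite("pics/w3c.png",cv2.resize(a,None,fx=2.1,fy=2.1,interpolation=cv2.INTER_CUBIC))
im=imaging.read_camera("scene")
a=im[210:310,220:400,::-1]; cv2.imwrite("pics/sc3.png",cv2.resize(a,None,fx=4.3,fy=4.3,interpolation=cv2.INTER_CUBIC))
E
```

```text
(no output)
```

View pics/w3c.png

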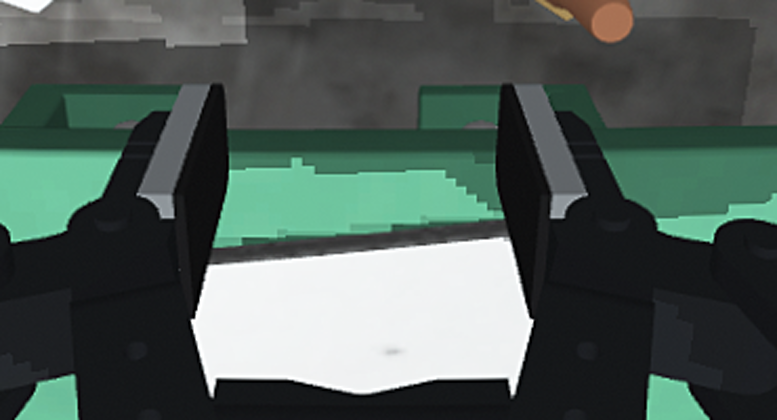

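View pics/sc3.png

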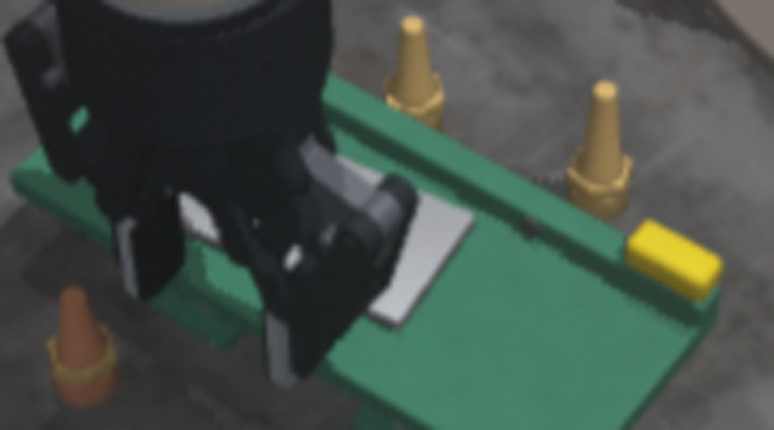

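Request:
{"method": "play_rows", "body": {"linear": [[0,0,-0.003],[-0.002,0,-0.003],[-0.005,0,-0.003],[-0.008,0,-0.003],[-0.011,0,-0.003],[-0.014,0,-0.003],[-0.016,0,-0.003],[-0.018,0,-0.003],[-0.02,0,-0.003],[-0.02,0,-0.003]], "turn": [0,0,0,0,0,0,0,0,0,0], "gripper": [0.05,0.05,0.05,0.05,0.05,0.05,0.05,0.05,0.05,0.05]}}

```text
time_s: 8.35
ee_pos: [0.4476, 0.0075, 0.0583]
eef_rot: [[-1.0, 0.016, 0.001], [0.016, 1.0, -0.0], [-0.001, -0.0, -1.0]]
wrist_force: [-1.1, 0.5, -0.7]
width: 0.0498
```

```bash
python3 - <<'E'
from bench import telemetry, imaging
import cv2
print(telemetry.read_state()['wrist_force'])
im=imaging.read_camera("wrist")
a=im[260:460,150:520,::-1]; cv2.imwrite("pics/w4c.png",cv2.resize(a,None,fx=2.1,fy=2.1,interpolation=cv2.INTER_CUBIC))
im=imaging.read_camera("scene")
a=im[210:310,220:400,::-1]; cv2.imwrite("pics/sc4.png",cv2.resize(a,None,fx=4.3,fy=4.3,interpolation=cv2.INTER_CUBIC))
E
```

```text
[-1.06989772  0.47549609 -0.71437693]
```

View pics/w4c.png

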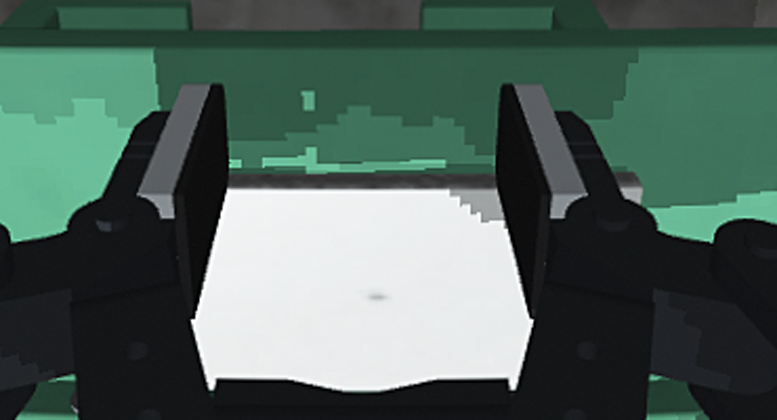

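View pics/sc4.png

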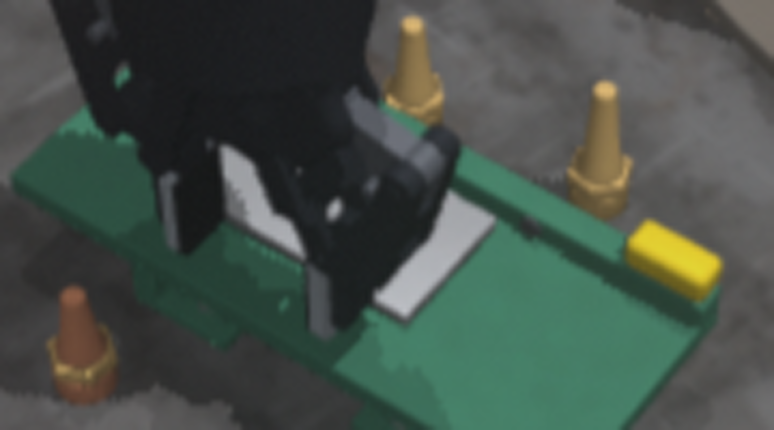

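Request:
{"method": "play_rows", "body": {"linear": [[-0.0005,0,0],[-0.001,0,0],[-0.0013,0,0],[-0.0016,0,0],[-0.0019,0,0],[-0.0022,0,0],[-0.0025,0,0],[-0.0025,0,0],[-0.0025,0,0],[-0.0025,0,0]], "turn": [0,0,0,0,0,0,0,0,0,0], "gripper": [0.05,0.05,0.05,0.05,0.05,0.05,0.05,0.05,0.05,0.05]}}

```text
time_s: 9.7
ee_pos: [0.4498, 0.0075, 0.0583]
eef_rot: [[-1.0, 0.016, 0.0], [0.016, 1.0, -0.0], [-0.0, -0.0, -1.0]]
wrist_force: [-2.5, 0.4, 1.1]
width: 0.05
```

Request:
{"method": "play_rows", "body": {"linear": [[-0.0004,0,0],[-0.0008,0,0],[-0.0011,0,0],[-0.0014,0,0],[-0.0017,0,0],[-0.002,0,0],[-0.002,0,0],[-0.002,0,0],[-0.002,0,0],[-0.002,0,0]], "turn": [0,0,0,0,0,0,0,0,0,0], "gripper": [0.05,0.05,0.05,0.05,0.05,0.05,0.05,0.05,0.05,0.05]}}

```text
time_s: 10.95
ee_pos: [0.4518, 0.0075, 0.0583]
eef_rot: [[-1.0, 0.016, 0.0], [0.016, 1.0, -0.0], [-0.0, -0.0, -1.0]]
wrist_force: [-2.8, 0.6, 0.5]
width: 0.0501
```

Request:
{"method": "play_rows", "body": {"linear": [[-0.0004,0,0],[-0.0008,0,0],[-0.0011,0,0],[-0.0014,0,0],[-0.0017,0,0],[-0.002,0,0],[-0.0023,0,0],[-0.0025,0,0],[-0.0025,0,0],[-0.0025,0,0]], "turn": [0,0,0,0,0,0,0,0,0,0], "gripper": [0.05,0.05,0.05,0.05,0.05,0.05,0.05,0.05,0.05,0.05]}}

```text
time_s: 12.2
ee_pos: [0.4523, 0.0074, 0.058]
eef_rot: [[-1.0, 0.016, -0.004], [0.016, 1.0, 0.0], [0.004, 0.0, -1.0]]
wrist_force: [-8.1, 0.0, 6.7]
width: 0.0502
```

```bash
python3 - <<'E'
from bench import telemetry, imaging
import cv2
print(telemetry.read_state()['wrist_force'])
im=imaging.read_camera("wrist")
cv2.imwrite("pics/w5.png",im[:,:,::-1])
im=imaging.read_camera("scene")
a=im[210:310,220:400,::-1]; cv2.imwrite("pics/sc5.png",cv2.resize(a,None,fx=4.3,fy=4.3,interpolation=cv2.INTER_CUBIC))
E
```

```text
[-8.05537468  0.01141622  6.68405445]
```

View pics/w5.png

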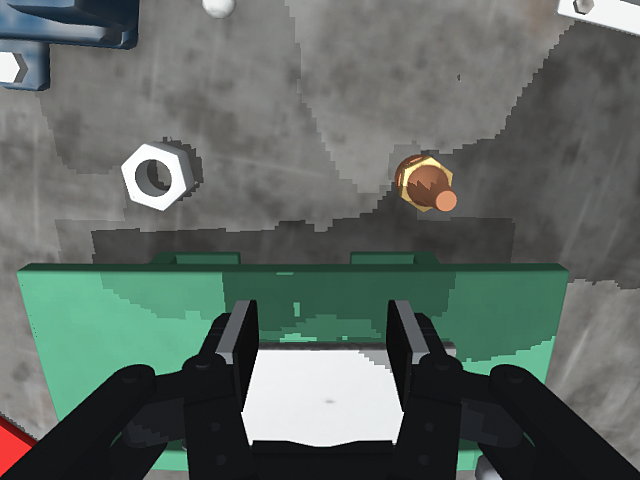

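View pics/sc5.png

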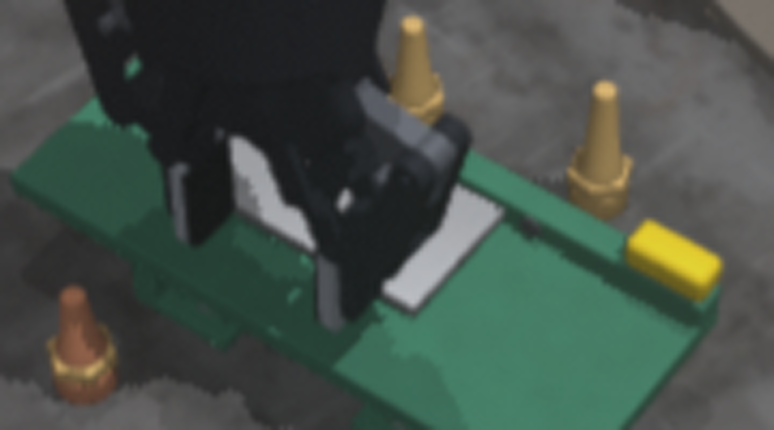

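Request:
{"method": "play_rows", "body": {"linear": [[0.006,0,0],[0.012,0,0],[0.014,0,-0.02],[0.014,0,-0.045],[0.014,0,-0.07],[0.005,0.02,-0.07],[-0.005,0.04,-0.07],[-0.015,0.06,-0.07],[-0.0234,0.08,-0.07],[-0.0234,0.08,-0.07]], "turn": [0,0,0,0,10,20,30,40,50,60], "gripper": [0.05,0.05,0.05,0.05,0.01,0.01,0.01,0.01,0.01,0.01]}}

```text
time_s: 13.55
ee_pos: [0.4799, 0.0889, 0.1284]
eef_rot: [[-0.483, 0.875, 0.002], [0.875, 0.483, 0.0], [-0.0, 0.002, -1.0]]
wrist_force: [-0.0, 0.7, -0.9]
width: 0.01
```

Request:
{"method": "play_rows", "body": {"linear": [[0,0,0],[0,0,0],[0,0,0],[0,0,0],[0,0,0],[0,0,0],[0,0,0],[0,0,0],[0,0,0],[0,0,0]], "turn": [10,20,30,30,30,30,30,30,30,30], "gripper": [0.01,0.01,0.01,0.01,0.01,0.01,0.01,0.01,0.01,0.01]}}

```text
time_s: 14.8
ee_pos: [0.4789, 0.0871, 0.1283]
eef_rot: [[0.016, 1.0, 0.0], [1.0, -0.016, 0.0], [0.0, 0.0, -1.0]]
wrist_force: [0.6, 0.6, -0.3]
width: 0.0099
```

```bash
python3 - <<'E'
from bench import telemetry, imaging, spotter
from h import *
print(telemetry.read_state()['joint_pos'])
for n in ("top","scene","wrist"):
  im=imaging.read_camera(n);cv2.imwrite(f"pics/{n}6.png",im[:,:,::-1])
a=cv2.imread("pics/scene6.png")[210:310,220:400]; cv2.imwrite("pics/sc6.png",cv2.resize(a,None,fx=4.3,fy=4.3,interpolation=cv2.INTER_CUBIC))
a=cv2.imread("pics/top6.png")[160:320,220:460]; cv2.imwrite("pics/tc6.png",cv2.resize(a,None,fx=3.3,fy=3.3,interpolation=cv2.INTER_CUBIC))
E
```

```text
[-49.88710118  23.20674128  42.77507193 119.69147921 -22.22207246
  45.04664771   5.68452888]
```

View pics/sc6.png

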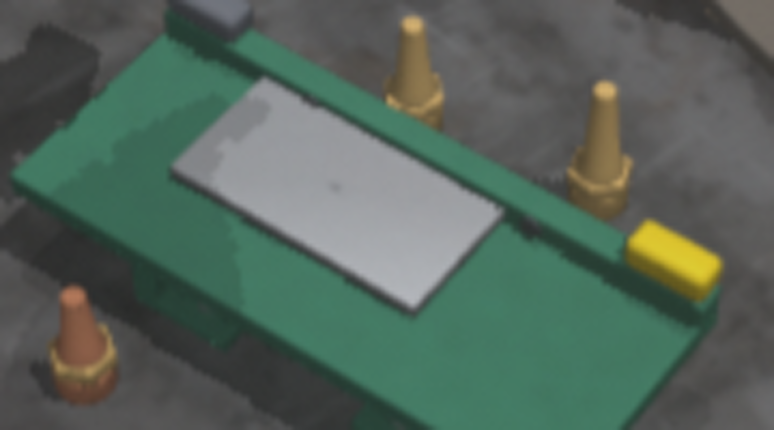

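View pics/tc6.png

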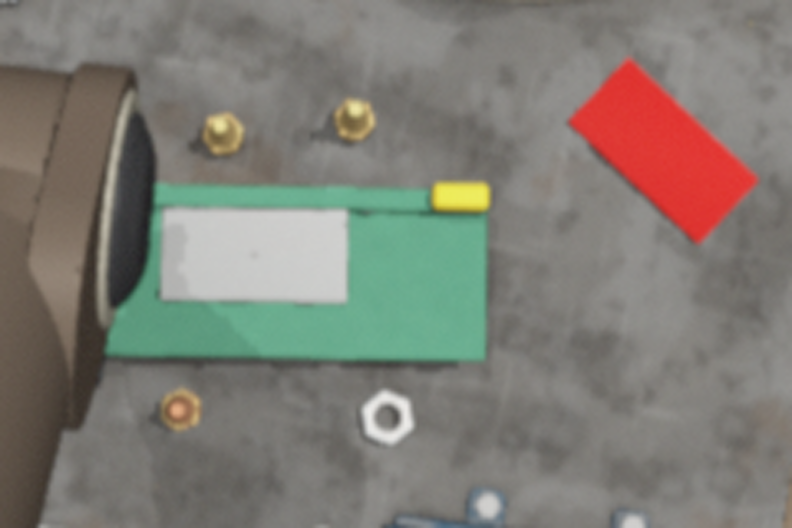

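View pics/wrist6.png

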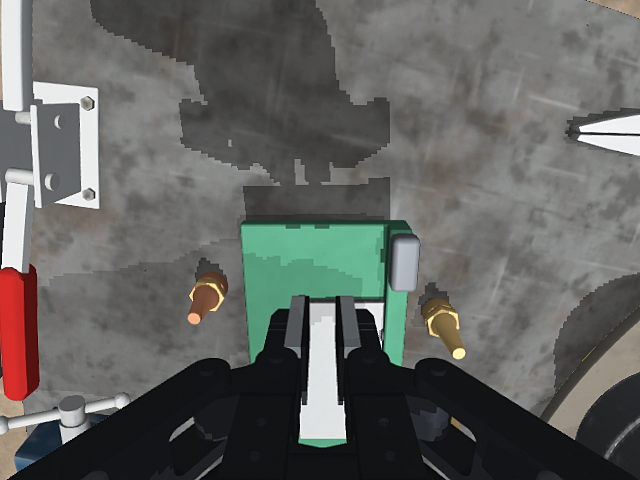

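Request:
{"method": "play_rows", "body": {"linear": [[0,0,0.012],[0,0,0.024],[0,0,0.036],[0,0,0.046],[0,0,0.054],[0,0,0.06],[0,0,0.063],[0,0,0.065],[0,0,0.0665],[0,0,0.0665]], "turn": [0,0,0,0,0,0,0,0,0,0], "gripper": [0.01,0.01,0.01,0.01,0.01,0.01,0.01,0.01,0.01,0.01]}}

```text
time_s: 16.2
ee_pos: [0.479, 0.0871, 0.0619]
eef_rot: [[0.016, 1.0, 0.0], [1.0, -0.016, 0.0], [0.0, 0.0, -1.0]]
wrist_force: [-0.6, 0.3, 0.5]
width: 0.0099
```

```bash
python3 - <<'E'
from bench import telemetry, imaging, spotter
from h import *
print(telemetry.read_state()['wrist_force'])
for n in ("scene","wrist"):
  im=imaging.read_camera(n);cv2.imwrite(f"pics/{n}7.png",im[:,:,::-1])
a=cv2.imread("pics/scene7.png")[190:290,200:380]; cv2.imwrite("pics/sc7.png",cv2.resize(a,None,fx=4.3,fy=4.3,interpolation=cv2.INTER_CUBIC))
E
```

```text
[-0.57215018  0.30629221  0.54064245]
```

View pics/sc7.png

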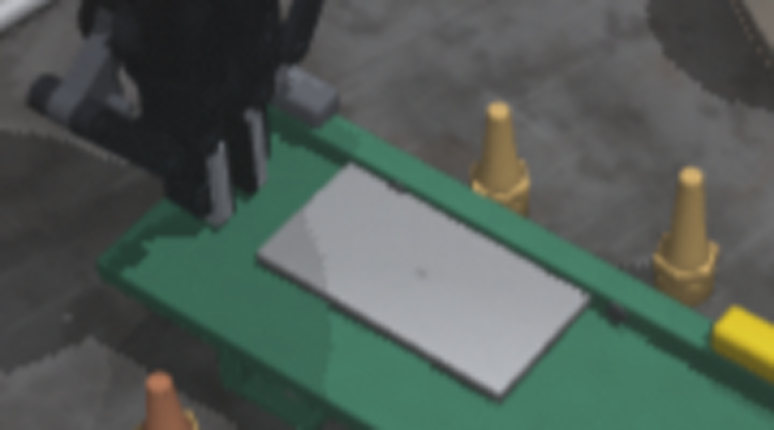

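View pics/wrist7.png

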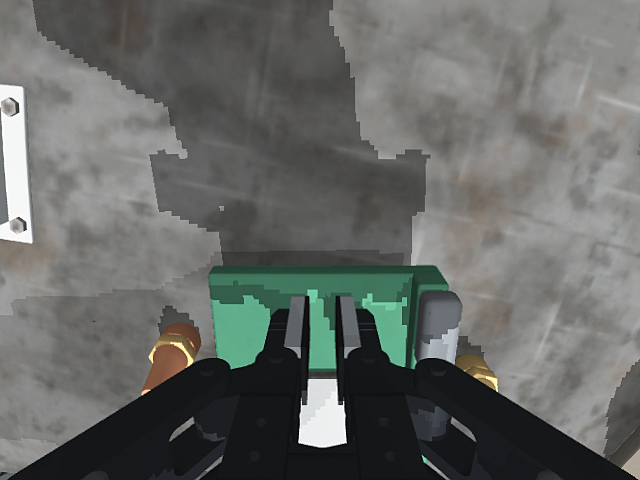

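Request:
{"method": "play_rows", "body": {"linear": [[-0.005,0,0.0008],[-0.01,0,0.0008],[-0.014,0,0.0008],[-0.019,0,0.0008],[-0.025,0.0005,0.0008],[-0.032,0.0005,0.0008],[-0.039,0.001,0.0008],[-0.046,0.001,0.0008],[-0.053,0.001,0.0008],[-0.06,0.001,0.0008]], "turn": [0,0,0,0,0,0,0,0,0,0], "gripper": [0.01,0.01,0.01,0.01,0.01,0.01,0.01,0.01,0.01,0.01]}}

```text
time_s: 17.55
ee_pos: [0.4784, 0.0268, 0.0608]
eef_rot: [[0.016, 1.0, -0.001], [1.0, -0.016, 0.0], [0.0, -0.001, -1.0]]
wrist_force: [-3.4, 4.8, 1.2]
width: 0.01
```

```bash
python3 - <<'E'
from bench import telemetry, imaging, spotter
from h import *
s=telemetry.read_state();print(s['wrist_force'],s['ee_pos'])
for n in ("scene","top"):
  im=imaging.read_camera(n);cv2.imwrite(f"pics/{n}8.png",im[:,:,::-1])
a=cv2.imread("pics/scene8.png")[210:330,220:400]; cv2.imwrite("pics/sc8.png",cv2.resize(a,None,fx=4.3,fy=4.3,interpolation=cv2.INTER_CUBIC))
E
```

```text
[-3.44478934  4.76052643  1.17374921] [0.47838185 0.02682868 0.06084739]
```

View pics/sc8.png

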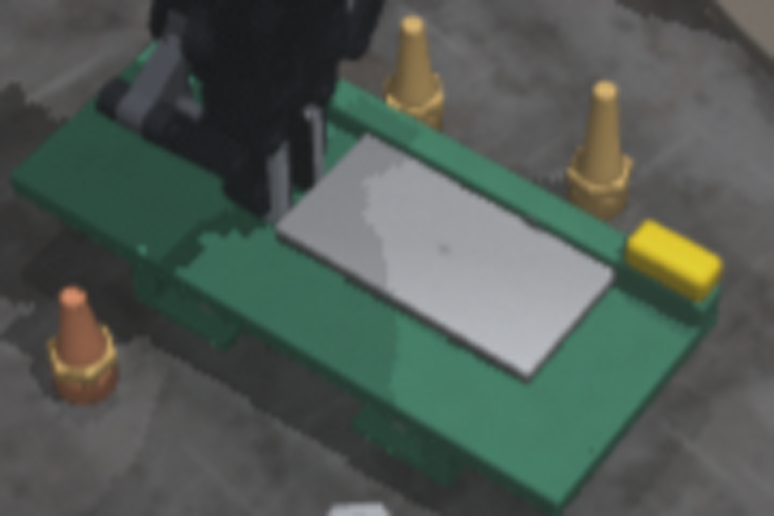

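Request:
{"method": "play_rows", "body": {"linear": [[-0.006,0,0],[-0.012,0,0],[-0.018,0,0],[-0.024,0,0],[-0.03,0.0005,0],[-0.036,0.0005,0],[-0.042,0.0005,0],[-0.047,0.0005,0],[-0.05,0.0005,0],[-0.05,0.0005,0]], "turn": [0,0,0,0,0,0,0,0,0,0], "gripper": [0.01,0.01,0.01,0.01,0.01,0.01,0.01,0.01,0.01,0.01]}}

```text
time_s: 18.9
ee_pos: [0.4788, -0.0235, 0.061]
eef_rot: [[0.016, 1.0, 0.001], [1.0, -0.016, -0.001], [-0.001, 0.001, -1.0]]
wrist_force: [-0.2, 0.9, 0.0]
width: 0.0104
```

```bash
cat > meas.py <<'E'
import sys
from bench import telemetry, imaging, spotter
from h import *
k=sys.argv[1]
s=telemetry.read_state();print(s['wrist_force'],s['ee_pos'])
ims={}
for n in ("scene","top"):
  ims[n]=imaging.read_camera(n);cv2.imwrite(f"pics/{n}{k}.png",ims[n][:,:,::-1])
  ci=imaging.camera_info(n)
  for d in spotter.cut_out(n,"plate"):
    r,b=rect(ci,d['region'],.046); print(n,d['confidence'],r)
a=ims["scene"][220:350,240:420,::-1]; cv2.imwrite(f"pics/sc{k}.png",cv2.resize(a,None,fx=4.3,fy=4.3,interpolation=cv2.INTER_CUBIC))
a=ims["top"][190:300,230:420,::-1]; cv2.imwrite(f"pics/tc{k}.png",cv2.resize(a,None,fx=4,fy=4,interpolation=cv2.INTER_CUBIC))
E
python3 meas.py 9
```

```text
[-0.18131408  0.94026517  0.04039592] [ 0.47882701 -0.02350441  0.06101951]
scene 0.92 ((485.6783447265625, -84.6624526977539), (102.80128479003906, 54.89760971069336), 89.11187744140625)
scene 0.64 ((538.1690673828125, -206.90725708007812), (49.4800910949707, 51.57074737548828), 47.92915725708008)
top 0.88 ((483.2604064941406, -112.75859832763672), (42.52940368652344, 50.116432189941406), 89.70709228515625)
top 0.61 ((543.5557861328125, -211.19720458984375), (95.14813232421875, 48.5001106262207), 46.80009078979492)
```

View pics/sc9.png

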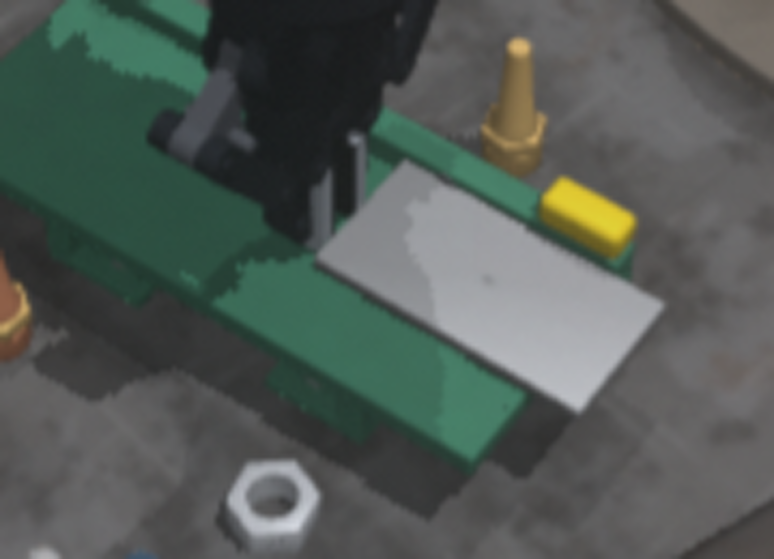

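View pics/tc9.png

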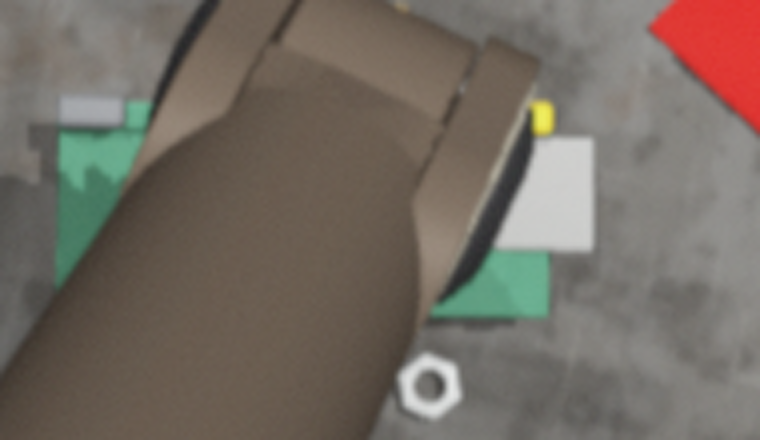

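Request:
{"method": "play_rows", "body": {"linear": [[-0.0015,0,0],[-0.003,0,0],[-0.0045,0,0],[-0.006,0,0],[-0.0075,0,0],[-0.009,0,0],[-0.01,0,0],[-0.011,0,0],[-0.011,0,0],[-0.011,0,0]], "turn": [0,0,0,0,0,0,0,0,0,0], "gripper": [0.01,0.01,0.01,0.01,0.01,0.01,0.01,0.01,0.01,0.01]}}

```text
time_s: 20.35
ee_pos: [0.4785, -0.0341, 0.061]
eef_rot: [[0.016, 1.0, 0.0], [1.0, -0.016, -0.0], [-0.0, 0.0, -1.0]]
wrist_force: [-0.7, 1.2, 1.3]
width: 0.0099
```

Request:
{"method": "play_rows", "body": {"linear": [[0.004,0,0],[0.01,0,0],[0.016,0,0],[0.02,0,-0.01],[0.02,0,-0.03],[0.03,0,-0.06],[0.05,0,-0.09],[0.08,0,-0.12],[0.11,0,-0.13],[0.15,0,-0.13]], "turn": [0,0,0,0,0,0,0,0,0,0], "gripper": [0.01,0.01,0.01,0.01,0.01,0.01,0.01,0.01,0.01,0.01]}}

```text
time_s: 21.6
ee_pos: [0.4814, 0.1167, 0.1928]
eef_rot: [[0.017, 1.0, 0.002], [1.0, -0.017, 0.001], [0.001, 0.002, -1.0]]
wrist_force: [0.3, 0.4, 0.1]
width: 0.0101
```

```bash
python3 meas.py 10
```

```text
[0.33675317 0.36909508 0.06260486] [0.48143304 0.11673071 0.19278701]
scene 0.95 ((537.5052490234375, -207.38018798828125), (49.27134704589844, 49.643890380859375), 46.15397644042969)
scene 0.67 ((485.5286865234375, -95.01119232177734), (102.36909484863281, 54.75807189941406), 89.86466979980469)
top 0.85 ((484.9862976074219, -95.93601989746094), (49.80927276611328, 97.82522583007812), 0.15000730752944946)
top 0.57 ((542.7006225585938, -211.99708557128906), (95.86137390136719, 48.718685150146484), 48.062931060791016)
```

View pics/sc10.png

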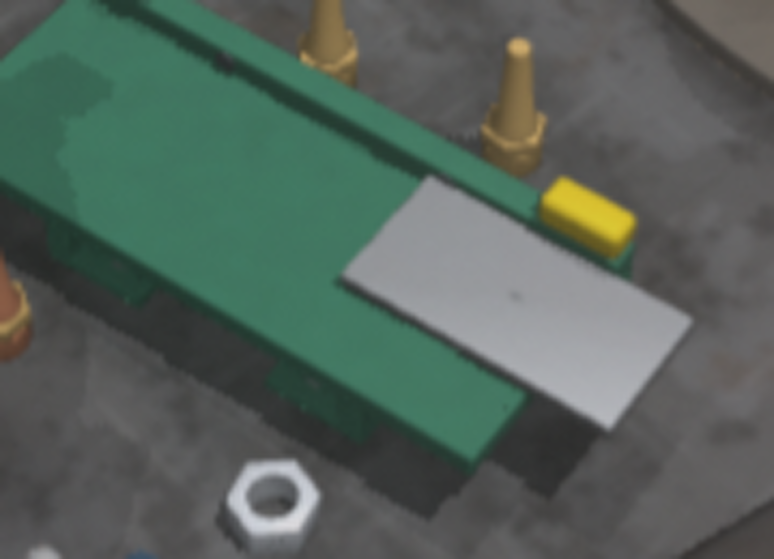

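View pics/tc10.png

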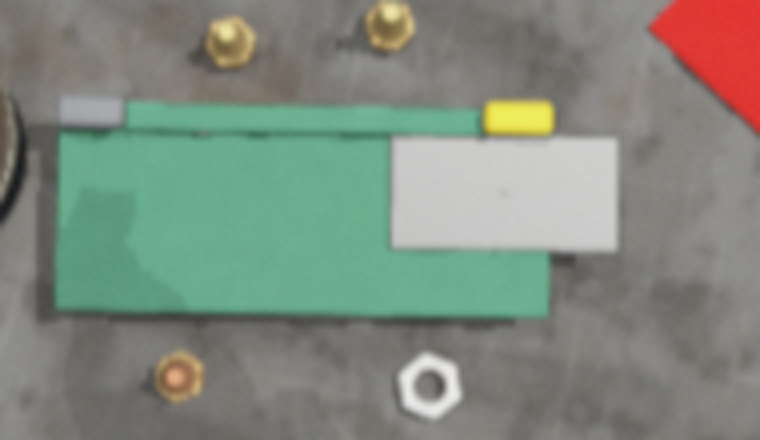

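```bash
python3 -c "
from bench import job,telemetry
print(telemetry.read_state()['time_s']);print(job.close_job())"
```

```text
21.8
the job is handed in; nothing more can be done
None
```

The plate is pushed flush against the fence and overhangs the yellow-cap end by about 30 mm. I handed the job in at 21.8 s; it gave no verdict, so these results are my own camera and force readings.

1. **Squaring:** I pushed the long edge with both fingertips spread 50 mm apart, until the plate stopped at the fence with about 8 N. The top picture showed it square, 30 mm behind the ledge's front edge (which is flush), and wholly on the ledge.
2. **Sliding:** I pushed the plate's end along the fence in three steps, with readings of 5 N or less. I then backed the tool off and raised it clear of everything.

**Last checks**
- **Overhang:** about 30 mm in the top picture. The plate's centre is about 89 mm from the ledge's centre, and the scene camera agreed within 1 mm.
- **Flush and flat:** the plate's centre is at about x = +10 mm (flush is +9 mm), turned by about 1° at most. It looks flat, and I saw nothing to suggest it was lifted or tipped.
- **Nozzles and nut:** they look unmoved in the pictures; I did not measure their positions again.

**One disagreement:** the fence stopped the tool about 3 mm beyond where the camera put it. I trusted the contact, and the later pictures confirmed the plate was flush.

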